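Put the paint pots away by colour and shut the drawer

ROBOT

A 6-joint arm with a two-finger parallel gripper is mounted at the origin on the work surface. World frame = base frame: x ahead of the robot, y to its left, z up, the work surface at z = 0. Lengths are in m, angles in rad, forces in N, time in s.
With the tool pointing down it reaches from about 0.375 to 0.975 m from the base axis. Payload 3.8 kg.
Tool frame: the origin (TCP) lies at the very end of the fingers, on their centre line; the grasp point (between the pads) lies 19 mm behind it; z points along the fingers, y is the line along which they close (so a half turn about z gives the same grasp; the last joint's range is limited). The gripper opens to 85 mm and grips with 20 to 120 N. Pads are 22 mm wide; open, the fingers measure 114 mm over their backs; the gripper's body (76 mm by 85 mm) begins 54 mm behind the grasp point. The pads swing forward as they close: fully open they stand 13 mm farther back than shut.
Start: joints at [1.216, 0.264, 1.604, -0, 1.274, -0.037], TCP at [0.211, 0.641, 0.231] pointing down, gripper open.
Joint ranges: [-2.63, 2.63], [-0.94, 2.18], [0.31, 2.57], [-1.31, 4.45], [0, 2.66], [-2.55, 2.55]. Speed limits (rad/s): [2.57, 2.57, 3.14, 3.14, 3.14, 3.14].

INTERFACE

Orientations are given as a rotation vector (axis times angle).
In Python, from workcell import * gives the robot as it stands.
- The arm moves only by the shell command python3 -m crank 'ROWS' [OPENING] [FORCE]. ROWS is JSON, a list that holds one entry, the list of rows, each a list of 6 numbers: the shift along the tool's x, y, z in cm, then the turn, a rotation vector about the tool's x, y, z in rad. In form: [[[dx, dy, dz, ax, ay, az], ...]]. A call has 1 to 8 rows; each row shifts and turns the commanded pose from where the row before left it, along the tool's axes as they then stand; what a row does not reach is not made up. A row lasts 1/12 s, in which the tool goes at most 41.7 mm and 7.16 degrees, less where a joint would pass 70% of its speed; a pose out of reach is approached as far as the arm can. A call with a gripper value outside its range is refused whole. OPENING is the finger opening in cm, from 0 to 8.54, set as the call begins (- or left out, the last holds). The fingers move at their own pace and stop on an object; FORCE is the grip in N (left out, the last holds). Time passes only in rows, so rows that do not move let the fingers close. It gives the time, the measured TCP pose, the force, the opening and the grip force at its end, in the units of the state.
- read_state(): the state, without advancing time (a new reading comes with each control period).
- read_camera(name): name is "side" or "top" or "wrist"; returns the picture (480x640x3 uint8, blue, green, red); there is no depth.
- camera_model(name): a dict with "camera_matrix" (3x3 intrinsics, pixels), "k1" (the pictures are not rectified: a ray, as slopes to the right and down, at radius r is drawn at 1 + k1 r^2 times it, then the intrinsics apply), "R" (3x3) and "t" (3): a world point X has camera coordinates R X + t. Camera axes: x right, y down, z forward; pixel columns grow to the right and rows downward; lengths in m; the calibration is good to about 2 mm. A picture is of the moment at which its call begins: read the wrist's pose just before it. camera_model takes no time and is no camera call; for the wrist camera it gives the pose at the moment of the call.
- finish_job(): hands the job in; it is judged then, once.
The state is a dict: "time": time; "q": joint angles; "joint_vel": joint speeds; "joint_torque": joint torques, N m; "tool_pos": TCP position; "tcp_rot": TCP orientation; "wrist_force": force on the tool from outside, world axes, zero at the start; "torque": the same for the moment, N m; "width": opening from 0.0 (shut) to 1.0 (fully open); "grip_force": force on a finger pad.
Only numpy, scipy, OpenCV 4.12 (cv2) and the standard library are available. Lean on these libraries where they do the work, as an engineer would, in place of code of your own. Each camera call takes 0.05 s, during which the arm holds its last target. There are 200 camera calls.

TASK

Put the small paint pots away: stand the two red-lidded pots upright in the red tray and the blue-lidded pot upright in the blue tray in the open drawer, then gently push the drawer fully shut. Leave the yellow-lidded pot and the mug of brushes where they stand.

Things in the scene. Friction and masses are not known exactly. Their poses are not given: they have to be found in the camera images.
- red_pot_a: paint pot: upright cylinder 44 mm across and 46 mm tall, about 90 g, white body with a red screw lid (the top 14 mm; its sides may be gripped too); origin at the centre of its underside, z up its axis; starts standing on the table
- red_pot_b: paint pot: upright cylinder 44 mm across and 46 mm tall, about 90 g, white body with a red screw lid (the top 14 mm; its sides may be gripped too); origin at the centre of its underside, z up its axis; starts standing on the table
- blue_pot: paint pot: upright cylinder 44 mm across and 46 mm tall, about 90 g, white body with a blue screw lid (the top 14 mm; its sides may be gripped too); origin at the centre of its underside, z up its axis; starts standing on the table
- yellow_pot: paint pot: upright cylinder 44 mm across and 46 mm tall, about 90 g, white body with a yellow screw lid (the top 14 mm; its sides may be gripped too); origin at the centre of its underside, z up its axis; starts standing on the table; it has no tray and stays where it is
- red_tray: red open tray, 180 mm (x) by 145 mm (y) by 25 mm high, walls and floor 4 mm, lying loose in one half (left or right, it varies) of the drawer, where it can slide a few mm; origin at the centre of its underside, x from the drawer's front to its back, y across. At the start its last 50 mm at +x are under the cabinet's top
- blue_tray: blue open tray, 180 mm (x) by 145 mm (y) by 25 mm high, walls and floor 4 mm, lying loose in one half (left or right, it varies) of the drawer, where it can slide a few mm; origin at the centre of its underside, x from the drawer's front to its back, y across. At the start its last 50 mm at +x are under the cabinet's top
- unit_drawer0 (a joint): how far the drawer is pulled out, in m: 0 is shut, about 0.14 to 0.16 at the start; slides with about 1 N of friction
- unit_drawer0_handle (a point): middle of the drawer's handle, a dark level bar 11 mm thick and 120 mm long, 35 mm before the drawer's white front, 62 mm above the table; x points into the cabinet (the way to push), y along the bar. Drawer front: 334 mm wide, 15 mm thick, top edge 88 mm above the table; drawer sides 78 mm high; drawer floor 22 mm above the table
- unit: grey one-drawer desk cabinet, fixed, 250 mm (x) by 340 mm (y) by 100 mm high, a few sheets (15 mm) and a yellow sponge (28 mm) on the rear of its top; origin at the centre of its underside, x from its drawer side to its back; the drawer comes out towards -x
- brush_mug: white mug with a blue band, 76 mm across and 95 mm high, brushes standing in it to 220 mm; leave it alone; origin at the centre of its underside

How it is judged:
On the way, in this order (a step that is already met when the one before it is completed fails the run):
1. all three pots stand released in the trays of their colour while the drawer is still open (x of red_pot_a in the frame of red_tray between -0.07 and 0.07 m and y of red_pot_a in the frame of red_tray between -0.055 and 0.055 m and z of red_pot_a in the frame of red_tray between -0.004 and 0.01 m and angle between each of red_pot_a, red_pot_b, blue_pot's own z axis and vertical below 0.2 rad and x of red_pot_b in the frame of red_tray between -0.07 and 0.07 m and y of red_pot_b in the frame of red_tray between -0.055 and 0.055 m and z of red_pot_b in the frame of red_tray between -0.004 and 0.01 m and x of blue_pot in the frame of blue_tray between -0.07 and 0.07 m and y of blue_pot in the frame of blue_tray between -0.055 and 0.055 m and z of blue_pot in the frame of blue_tray between -0.004 and 0.01 m and contact force between the fingers and red_pot_a below 0.1 N and contact force between the fingers and red_pot_b below 0.1 N and contact force between the fingers and blue_pot below 0.1 N and value of joint unit_drawer0 above 0.06 m), for 0.2 s.
2. the drawer is shut (value of joint unit_drawer0 below 0.007 m), for 0.2 s.
At the end, for the whole second after the job is handed in: Both red-lidded pots stand on the floor of the red tray and the blue-lidded pot on the floor of the blue tray, upright within 0.2 rad (11 degrees) and at rest; the drawer is shut to within 7 mm; the yellow-lidded pot is within 30 mm, the mug of brushes within 40 mm of where they started (x of red_pot_a in the frame of red_tray between -0.07 and 0.07 m and y of red_pot_a in the frame of red_tray between -0.055 and 0.055 m and z of red_pot_a in the frame of red_tray between -0.004 and 0.01 m and angle between each of red_pot_a, red_pot_b, blue_pot's own z axis and vertical below 0.2 rad and x of red_pot_b in the frame of red_tray between -0.07 and 0.07 m and y of red_pot_b in the frame of red_tray between -0.055 and 0.055 m and z of red_pot_b in the frame of red_tray between -0.004 and 0.01 m and x of blue_pot in the frame of blue_tray between -0.07 and 0.07 m and y of blue_pot in the frame of blue_tray between -0.055 and 0.055 m and z of blue_pot in the frame of blue_tray between -0.004 and 0.01 m and value of joint unit_drawer0 below 0.007 m and linear speed of each of red_pot_a, red_pot_b, blue_pot below 0.02 m/s and distance of yellow_pot from where it was at the start of the episode below 0.03 m and distance of brush_mug from where it was at the start of the episode below 0.04 m); the robot touches nothing.
It fails at once if the yellow-lidded pot is moved more than 30 mm or tipped over (distance of yellow_pot from where it was at the start of the episode above 0.03 m or angle between yellow_pot's own z axis and vertical above 0.3 rad).
It fails at once if the mug of brushes is moved more than 40 mm or tipped over (distance of brush_mug from where it was at the start of the episode above 0.04 m or angle between brush_mug's own z axis and vertical above 0.3 rad).
It fails at once if the drawer is slammed (closing faster than 0.4 m/s) (velocity of joint unit_drawer0 below -0.4 m/s).
It also fails if it takes over 72 s, if anything falls off the work surface, if the arm or the gripper's body presses on something with over 40 N, if the wrist force passes 120 N, or if a joint passes its speed limit or range.

## Working session

There is one attempt and no reset: what is moved stays moved. The work goes in short steps, Python scripts to look and compute and a shell command to move; the robot and the scene stay as the last step left them, time stands still between calls to the robot, and variables do not carry over. Pictures are saved under pics/ and viewed, at most 10 in all, crops included, and the job is handed in when it is done.

```bash
mkdir -p pics; ls
cat > h.py <<'E'
from workcell import *
import numpy as np, cv2
from scipy.spatial.transform import Rotation as R
def ray(m,uv,z):
    K=np.array(m["camera_matrix"]);p=np.linalg.inv(K)@[uv[0],uv[1],1.]
    d=p[:2];s=d.copy()
    for _ in range(20): s=d/(1+m["k1"]*(s@s))
    Rc=np.array(m["R"]);t=np.array(m["t"]);c=-Rc.T@t;w=Rc.T@np.r_[s,1]
    return c+w*(z-c[2])/w[2]
def blobs(img,amin=60):
    hsv=cv2.cvtColor(img,cv2.COLOR_BGR2HSV);o=[]
    for n,rs in dict(red=[(0,8),(172,180)],blue=[(100,130)],yellow=[(20,35)]).items():
        m=sum(cv2.inRange(hsv,(a,110,60),(b,255,255)) for a,b in rs)
        k,_,st,ce=cv2.connectedComponentsWithStats(m)
        for i in range(1,k):
            if st[i,4]>amin:o.append((n,st[i].tolist(),ce[i].round(1).tolist()))
    return o
E
python3 - <<'E'
from h import *
s=read_state();print(s)
for c in("top","side"):
    im=read_camera(c);m=camera_model(c);cv2.imwrite(f"pics/{c}0.png",im)
    print(c,"cam at",(-np.array(m["R"]).T@np.array(m["t"])).round(3))
    for b in blobs(im):print(b,ray(m,b[2],0.046).round(3))
E
```

```text
pics
{'time': 0.0, 'q': array([ 1.21608346e+00,  2.64776539e-01,  1.60538926e+00, -1.90407342e-05,
        1.27372648e+00, -3.69292700e-02]), 'joint_vel': array([ 0.00010545, -0.00036376,  0.00154135, -0.00042577, -0.00150286,
       -0.00082135]), 'joint_torque': array([-2.56780422e-04, -5.15093887e+01, -3.67324555e+01, -1.61762696e-04,
        1.24312582e-02, -5.47512883e-06]), 'tool_pos': array([0.2106781 , 0.64049162, 0.22993805]), 'tcp_rot': array([-0.49699859, -3.10159398,  0.00354828]), 'wrist_force': array([0.14220695, 0.38254002, 0.27946156]), 'torque': array([-0.08333028,  0.00288798, -0.02179007]), 'grip_force': 0.0, 'width': 0.9976458375990428}
top cam at [ 0.528 -0.056  0.969]
('red', [124, 232, 84, 78, 5872], [166.0, 270.9]) [0.575 0.227 0.046]
('red', [387, 251, 24, 24, 468], [398.5, 262.8]) [ 0.593 -0.188  0.046]
('red', [375, 345, 25, 25, 490], [387.1, 357.3]) [ 0.427 -0.168  0.046]
('blue', [206, 235, 83, 77, 5608], [246.5, 274.4]) [0.571 0.081 0.046]
('blue', [568, 280, 72, 77, 3384], [603.4, 318.0]) [ 0.493 -0.571  0.046]
('blue', [458, 336, 24, 25, 472], [469.5, 
[... 234 characters left out ...]
8, 85], [314.6, 139.4]) [ 0.782 -0.284  0.046]
('red', [358, 190, 20, 18, 295], [367.3, 198.2]) [ 0.59  -0.179  0.046]
('red', [425, 225, 22, 20, 345], [435.4, 234.3]) [ 0.424 -0.159  0.046]
('red', [210, 302, 112, 97, 5760], [267.0, 348.8]) [0.58  0.231 0.046]
('blue', [602, 3, 38, 53, 1379], [624.7, 30.3]) [ 0.256 -1.099  0.046]
('blue', [449, 64, 59, 62, 2122], [478.9, 94.9]) [ 0.506 -0.631  0.046]
('blue', [445, 178, 21, 18, 291], [455.0, 186.5]) [ 0.439 -0.305  0.046]
('blue', [256, 248, 105, 89, 4991], [309.3, 291.2]) [0.577 0.089 0.046]
('yellow', [388, 148, 19, 17, 261], [396.7, 156.2]) [ 0.59  -0.328  0.046]
('yellow', [195, 181, 50, 46, 1342], [219.5, 203.5]) [ 0.856 -0.008  0.046]
```

View pics/top0.png

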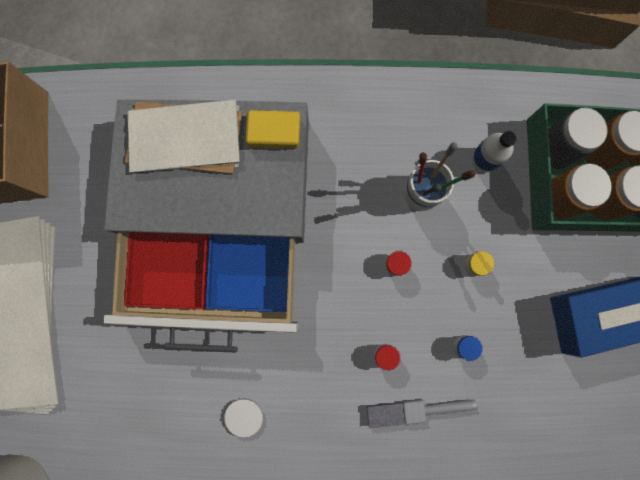

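View pics/side0.png

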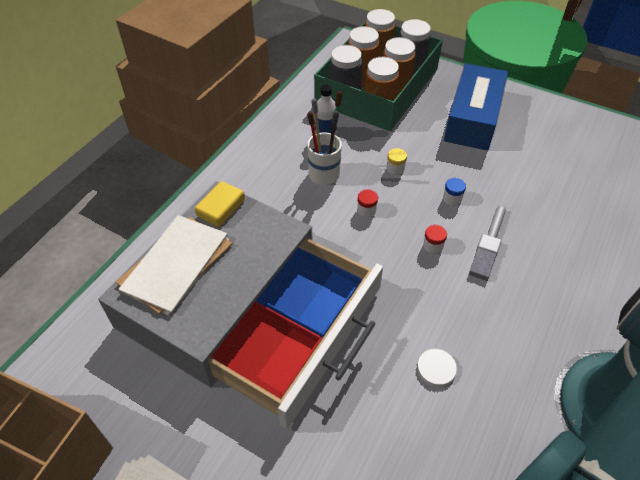

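The pictures show:
- **Top view:** the red tray is at about (166,271) and the blue tray at (247,274). The handle bar is at row 348. The red lids are at (398,263) and (387,357), the blue lid at (470,348), the yellow lid at (481,263) and the mug at (430,185).
- **Side view:** it agrees with this, and everything is standing upright.

Next I measure the tray rims and the handle.

```bash
cat >> h.py <<'E'
def go(x,y,z,head=90):
    "tool-frame shift (cm) and z turn to a world target, tool down, tool x at heading"
    s=read_state();Rm=R.from_rotvec(s["tcp_rot"]);h=np.radians(head)
    T=R.from_matrix(np.array([[np.cos(h),np.sin(h),0],[np.sin(h),-np.cos(h),0],[0,0,-1]]))
    print("t",round(s["time"],2),"pos",s["tool_pos"].round(4),"shift",(Rm.inv().apply(np.r_[x,y,z]-s["tool_pos"])*100).round(2),"turn",(Rm.inv()*T).as_rotvec().round(3))
E
python3 - <<'E'
from h import *
im=cv2.imread("pics/top0.png");m=camera_model("top")
hsv=cv2.cvtColor(im,cv2.COLOR_BGR2HSV)
for b in blobs(im,3000)[:2]:
    x,y,w,h,_=b[1]
    for u in (x,x+w):
        for v in (y,y+h): print(b[0],u,v,ray(m,(u,v),.047).round(3))
for uv in [(105,322),(297,327),(105,318),(297,320)]:print("front",ray(m,uv,.088).round(3))
for uv in [(148,346),(236,349)]:print("bar",ray(m,uv,.062).round(3))
for uv in [(110,233),(306,236)]:print("cabfront",ray(m,uv,.1).round(3))
print("mug",ray(m,(430,185),.095).round(3),"disc",ray(m,(243,418),.02).round(3))
go(.427,-.168,.2)
E
```

```text
red 124 232 [0.645 0.308 0.047]
red 124 310 [0.504 0.302 0.047]
red 208 232 [0.646 0.153 0.047]
red 208 310 [0.507 0.149 0.047]
blue 206 235 [0.64  0.156 0.047]
blue 206 312 [0.503 0.152 0.047]
blue 289 235 [0.641 0.007 0.047]
blue 289 312 [0.505 0.005 0.047]
front [0.484 0.32  0.088]
front [ 0.481 -0.011  0.088]
front [0.49  0.32  0.088]
front [ 0.493 -0.011  0.088]
bar [0.442 0.251 0.062]
bar [0.44  0.095 0.062]
cabfront [0.636 0.312 0.1  ]
cabfront [ 0.633 -0.025  0.1  ]
mug [ 0.724 -0.237  0.095] disc [0.312 0.088 0.02 ]
t 0.1 pos [0.2107 0.6406 0.2301] shift [-45.81 -70.04   3.15] turn [-2.000e-03  1.000e-03  1.253e+00]
```

```bash
python3 -m crank '[[[0,0,0,0,0,0.12],[0,0,0,0,0,0.12],[0,0,0,0,0,0.12],[0,0,0,0,0,0.12],[0,0,0,0,0,0.12],[0,0,0,0,0,0.12],[0,0,0,0,0,0.12],[0,0,0,0,0,0.12]]]' 8.5 40
python3 -m crank '[[[0,0,0,0,0,0.12],[0,0,0,0,0,0.12],[0,0,0,0,0,0.053],[0,3,0,0,0,0],[0,3,0,0,0,0],[0,3,0,0,0,0],[0,3,0,0,0,0],[0,3,0,0,0,0]]]'
python3 -c "
from h import *
go(.427,-.168,.2)"
```

```text
time: 0.77
tool_pos: [0.2108, 0.6408, 0.2305]
tcp_rot: [1.881, 2.516, -0.002]
wrist_force: [1.6, -0.2, 0.2]
width: 0.996
grip_force: 0.0
time: 1.43
tool_pos: [0.3619, 0.6408, 0.2305]
tcp_rot: [2.221, 2.222, -0.002]
wrist_force: [-0.4, -0.6, -0.3]
width: 0.994
grip_force: 0.0
t 1.43 pos [0.3619 0.6408 0.2305] shift [-80.88   6.48   3.13] turn [-0.001  0.001  0.   ]
```

```bash
python3 -m crank '[[[-3.5,0.8,0,0,0,0],[-3.5,0.8,0,0,0,0],[-3.5,0.8,0,0,0,0],[-3.5,0.8,0,0,0,0],[-3.5,0.8,0,0,0,0],[-3.5,0.8,0,0,0,0],[-3.5,0.8,0,0,0,0],[-3.5,0.8,0,0,0,0]]]'
python3 -m crank '[[[-3.5,0,0,0,0,0],[-3.5,0,0,0,0,0],[-3.5,0,0,0,0,0],[-3.5,0,0,0,0,0],[-3.5,0,0,0,0,0],[-3.5,0,0,0,0,0],[-3.5,0,0,0,0,0],[-3.5,0,0,0,0,0]]]'
python3 -m crank '[[[-3.5,0,0,0,0,0],[-3.5,0,0,0,0,0],[-3.5,0,0,0,0,0],[-3.5,0,0,0,0,0],[-3.5,0,0,0,0,0],[-3.5,0,0,0,0,0],[-3.5,0,0,0,0,0],[0,0,0,0,0,0]]]'
python3 - <<'E'
from h import *
im=read_camera("wrist");m=camera_model("wrist");cv2.imwrite("pics/w1.png",im)
for b in blobs(im):print(b,ray(m,b[2],0.046).round(3))
go(.427,-.168,.2)
E
```

```text
time: 2.1
tool_pos: [0.4247, 0.3593, 0.2307]
tcp_rot: [-2.221, -2.222, 0.001]
wrist_force: [0.3, -0.2, 0.0]
width: 0.993
grip_force: 0.0
time: 2.77
tool_pos: [0.4242, 0.0796, 0.2309]
tcp_rot: [-2.221, -2.222, 0.0]
wrist_force: [0.7, 0.8, 0.4]
width: 0.994
grip_force: 0.0
time: 3.43
tool_pos: [0.4245, -0.169, 0.2312]
tcp_rot: [2.226, 2.215, -0.004]
wrist_force: [-0.7, 0.3, -0.5]
width: 0.996
grip_force: 0.0
('red', [298, 188, 46, 46, 1629], [320.5, 210.8]) [ 0.424 -0.163  0.046]
('red', [467, 208, 46, 45, 1471], [490.3, 231.1]) [ 0.59  -0.183  0.046]
('blue', [316, 324, 41, 40, 1178], [336.2, 345.1]) [ 0.44  -0.308  0.046]
t 3.48 pos [ 0.4244 -0.1664  0.2309] shift [-0.16  0.27  3.09] turn [-0.001  0.    -0.005]
```

View pics/w1.png

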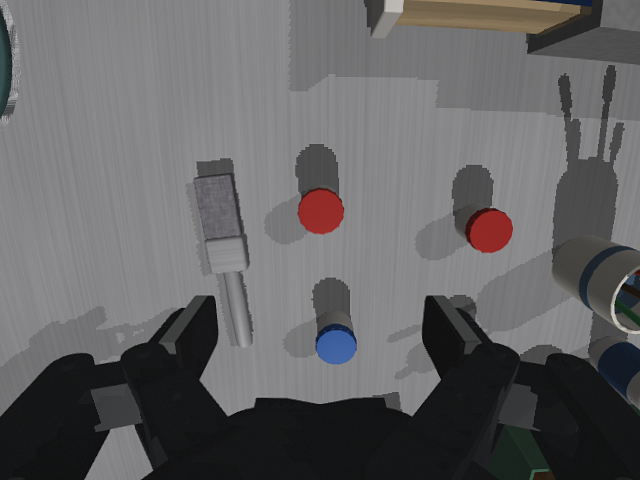

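The wrist view shows red_a at (320,211), red_b at (490,231) and blue at (336,345). The fingers are clear of the trowel-like tool on the left. Descending on red_a.

```bash
python3 -m crank '[[[0.2,0,3.6,0,0,0],[0,0,3.6,0,0,0],[0,0,3.6,0,0,0],[0,0,3.6,0,0,0],[0,0,3,0,0,0],[0,0,2.2,0,0,0],[0,0,1.4,0,0,0],[0,0,0.6,0,0,0]]]'
python3 -m crank '[[[0,0,0,0,0,0],[0,0,0,0,0,0],[0,0,0,0,0,0],[0,0,0,0,0,0],[0,0,0,0,0,0],[0,0,0,0,0,0],[0,0,0,0,0,0],[0,0,0,0,0,0]]]' 3.5 40
python3 -c "
from h import *
go(.565,.262,.2)"
```

```text
time: 4.15
tool_pos: [0.4224, -0.1594, 0.0124]
tcp_rot: [-2.216, -2.219, 0.003]
wrist_force: [-1.1, -0.2, 0.4]
width: 0.991
grip_force: 0.0
time: 4.82
tool_pos: [0.4266, -0.1624, 0.017]
tcp_rot: [2.22, 2.219, 0.002]
wrist_force: [0.7, 1.5, 5.7]
width: 0.504
grip_force: 41.0
t 4.82 pos [ 0.4266 -0.1624  0.017 ] shift [ 42.42  13.89 -18.3 ] turn [ 0.003  0.001 -0.   ]
```

```bash
python3 -m crank '[[[0,0,-2,0,0,0],[0,0,-3.5,0,0,0],[0,0,-3.5,0,0,0],[0,0,-3.5,0,0,0],[2,0.5,-1,0,0,0],[3,1,0,0,0,0],[3.5,1.1,0,0,0,0],[3.5,1.1,0,0,0,0]]]'
python3 -m crank '[[[3.5,1.1,0,0,0,0],[3.5,1.1,0,0,0,0],[3.5,1.1,0,0,0,0],[3.5,1.1,0,0,0,0],[3.5,1.1,0,0,0,0],[3.5,1.1,0,0,0,0],[3,1,0,0,0,0],[2.5,0.9,0,0,0,0]]]'
python3 -m crank '[[[2,0.8,0,0,0,0],[1.3,0.5,0,0,0,0],[0.6,0.4,0,0,0,0],[0,0,0,0,0,0],[0,0,0,0,0,0],[0,0,0,0,0,0]]]'
python3 - <<'E'
from h import *
im=read_camera("wrist");m=camera_model("wrist");cv2.imwrite("pics/w2.png",im)
for b in blobs(im,300):print(b,ray(m,b[2],0.047).round(3))
go(.565,.262,.045)
E
```

```text
time: 5.48
tool_pos: [0.4623, -0.0411, 0.1513]
tcp_rot: [2.223, 2.218, 0.002]
wrist_force: [0.5, 0.1, -0.7]
width: 0.503
grip_force: 40.9
time: 6.15
tool_pos: [0.5471, 0.2255, 0.1503]
tcp_rot: [-2.22, -2.222, -0.001]
wrist_force: [-0.5, -0.1, -0.7]
width: 0.504
grip_force: 40.9
time: 6.65
tool_pos: [0.5635, 0.2609, 0.1501]
tcp_rot: [-2.222, -2.22, 0.002]
wrist_force: [0.6, 0.1, -1.6]
width: 0.505
grip_force: 40.9
('red', [246, 180, 205, 215, 30521], [340.5, 269.8]) [0.578 0.236 0.047]
('blue', [256, 359, 129, 45, 1995], [319.6, 388.2]) [0.563 0.13  0.047]
t 6.7 pos [0.5635 0.2608 0.1502] shift [ 0.12  0.15 10.52] turn [-0.001  0.001 -0.001]
```

View pics/w2.png

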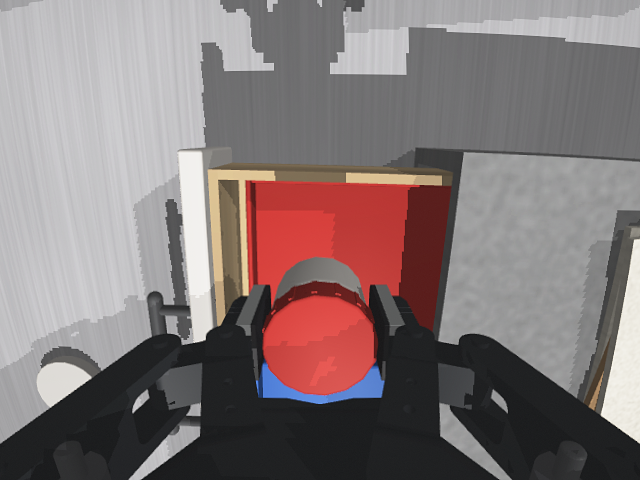

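The red pot is held centred at (320,345), over the tray. The tray's front rim is near column 247, its left rim near row 181, and the cabinet's front edge near column 455. I check the clearance from these.

```bash
python3 -c "
from h import *
m=camera_model('wrist')
for uv,z in [((247,182),.047),((247,280),.047),((452,182),.1),((438,330),.1),((208,170),.078),((192,300),.088),((158,305),.062)]: print(uv,ray(m,uv,z).round(3))"
```

```text
(247, 182) [0.512 0.302 0.047]
(247, 280) [0.508 0.228 0.047]
(452, 182) [0.636 0.308 0.1  ]
(438, 330) [0.637 0.216 0.1  ]
(208, 170) [0.495 0.313 0.078]
(192, 300) [0.48  0.231 0.088]
(158, 305) [0.444 0.214 0.062]
```

```bash
python3 -m crank '[[[0.1,0.2,2,0,0,0],[0,0,2.5,0,0,0],[0,0,2.3,0,0,0],[0,0,1.8,0,0,0],[0,0,1.1,0,0,0],[0,0,0.6,0,0,0],[0,0,0,0,0,0],[0,0,0,0,0,0]]]'
python3 -c "
from h import *
go(.565,.262,.044)"
```

```text
time: 7.37
tool_pos: [0.5664, 0.263, 0.048]
tcp_rot: [2.222, 2.221, 0.001]
wrist_force: [0.2, 0.1, -0.9]
width: 0.502
grip_force: 40.9
t 7.37 pos [0.5664 0.263  0.048 ] shift [-0.1  -0.14  0.4 ] turn [ 0.001 -0.    -0.   ]
```

```bash
python3 -m crank '[[[0,0,0.2,0,0,0],[0,0,0.2,0,0,0],[0,0,0,0,0,0],[0,0,0,0,0,0]]]'
python3 -m crank '[[[0,0,0,0,0,0],[0,0,0,0,0,0],[0,0,0,0,0,0],[0,0,0,0,0,0],[0,0,-1,0,0,0],[0,0,-2.5,0,0,0],[0,0,-3.5,0,0,0],[0,0,-3,0,0,0]]]' 6
python3 -c "
from h import *
go(.590,-.184,.15)"
```

```text
time: 7.7
tool_pos: [0.5662, 0.2634, 0.0439]
tcp_rot: [2.221, 2.221, 0.001]
wrist_force: [0.5, 0.3, -0.2]
width: 0.503
grip_force: 40.9
time: 8.37
tool_pos: [0.5656, 0.2631, 0.1449]
tcp_rot: [-2.221, -2.221, 0.001]
wrist_force: [1.4, 0.3, 0.9]
width: 0.702
grip_force: 0.0
t 8.37 pos [0.5656 0.2631 0.1449] shift [-44.71   2.44  -0.5 ] turn [-0.001  0.    -0.   ]
```

```bash
python3 -m crank '[[[-2,0,0,0,0,0],[-3.5,0.3,0,0,0,0],[-3.7,0.3,0,0,0,0],[-3.8,0.3,0,0,0,0],[-3.8,0.3,0,0,0,0],[-3.8,0.3,0,0,0,0],[-3.8,0.3,0,0,0,0],[-3.8,0.3,0,0,0,0]]]' 7.5
python3 -m crank '[[[-3.8,0.3,0,0,0,0],[-3.8,0,0,0,0,0],[-3.5,0,0,0,0,0],[-2.5,0,0,0,0,0],[-1.7,0,0,0,0,0],[-1.2,0,0,0,0,0],[0,0,0,0,0,0],[0,0,0,0,0,0]]]'
python3 - <<'E'
from h import *
im=read_camera("wrist");m=camera_model("wrist")
for b in blobs(im,300):print(b,ray(m,b[2],0.046).round(3))
im=read_camera("top");cv2.imwrite("pics/t2.png",im)
go(.590,-.184,.016)
E
```

```text
time: 9.03
tool_pos: [0.587, -0.0206, 0.1444]
tcp_rot: [2.221, 2.221, 0.001]
wrist_force: [0.6, 0.3, 0.5]
width: 0.879
grip_force: 0.0
time: 9.7
tool_pos: [0.5899, -0.1838, 0.1437]
tcp_rot: [-2.223, -2.22, -0.001]
wrist_force: [-0.4, 0.9, -0.2]
width: 0.878
grip_force: 0.0
('red', [293, 212, 61, 61, 2862], [323.1, 242.5]) [ 0.592 -0.185  0.046]
('red', [522, 301, 118, 62, 367], [583.0, 331.7]) [ 0.802 -0.26   0.046]
('yellow', [300, 384, 47, 20, 671], [322.7, 394.2]) [ 0.592 -0.315  0.046]
t 9.8 pos [ 0.5899 -0.1826  0.1434] shift [-1.400e-01  1.000e-02  1.274e+01] turn [-0.    -0.001  0.001]
```

View pics/t2.png

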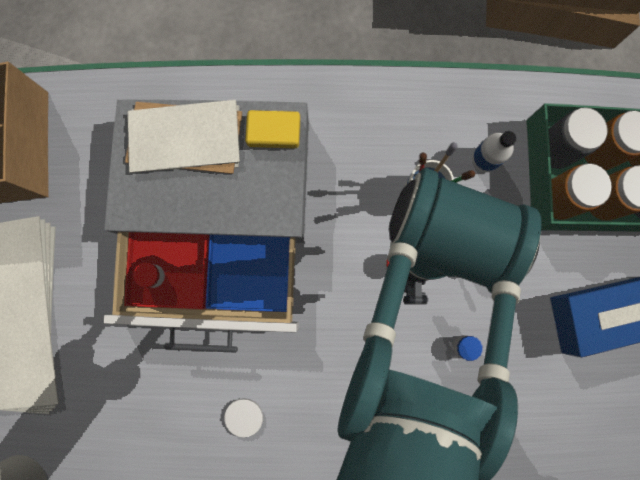

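The first red pot stands in the red tray at (152,272). The wrist is now near the mug's brushes at (430,165), so I check the clearance from the side.

```bash
python3 -c "
from h import *
cv2.imwrite('pics/s2.png',read_camera('side'))"
```

```text
(no output)
```

View pics/s2.png

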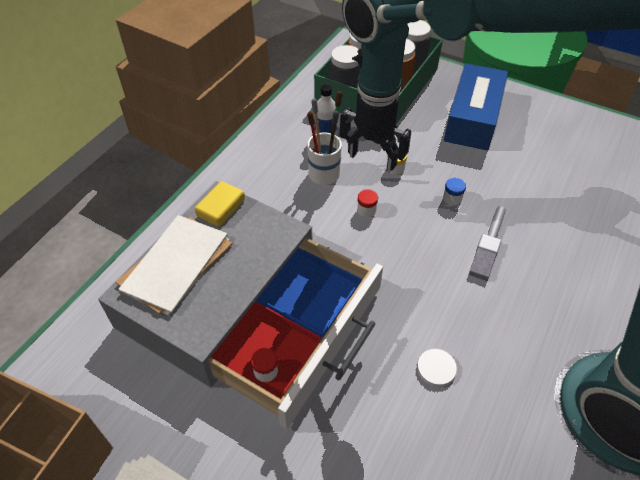

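The wrist column is slender and rises well away from the brushes, and the red_b lid at (368,198) is clear. Descending.

```bash
python3 -m crank '[[[-0.1,0.2,2.5,0,0,0],[0,0,3,0,0,0],[0,0,2.8,0,0,0],[0,0,2.2,0,0,0],[0,0,1.4,0,0,0],[0,0,0.8,0,0,0],[0,0,0,0,0,0],[0,0,0,0,0,0]]]'
python3 -m crank '[[[0,0,0,0,0,0],[0,0,0,0,0,0],[0,0,0,0,0,0],[0,0,0,0,0,0],[0,0,0,0,0,0],[0,0,0,0,0,0],[0,0,0,0,0,0]]]' 3.5 40
python3 -m crank '[[[0,0,-2,0,0,0],[0,0,-3.5,0,0,0],[0,0,-3.5,0,0,0],[0,0,-3.3,0,0,0],[0,0,-1,0,0,0],[0,0,0,0,0,0]]]'
python3 -c "
from h import *
go(.566,.195,.15)"
```

```text
time: 10.52
tool_pos: [0.5925, -0.1845, 0.0168]
tcp_rot: [2.22, 2.222, 0.0]
wrist_force: [1.0, -0.5, 0.5]
width: 0.879
grip_force: 0.0
time: 11.1
tool_pos: [0.5936, -0.1854, 0.0183]
tcp_rot: [2.219, 2.219, 0.002]
wrist_force: [1.0, 1.6, 6.3]
width: 0.505
grip_force: 41.1
time: 11.6
tool_pos: [0.5947, -0.1859, 0.1539]
tcp_rot: [2.216, 2.216, 0.006]
wrist_force: [0.0, -0.6, -1.0]
width: 0.502
grip_force: 40.9
t 11.6 pos [ 0.5947 -0.1859  0.1539] shift [38.09 -2.88  0.26] turn [ 0.008  0.003 -0.   ]
```

```bash
python3 -m crank '[[[2,0,0,0,0,0],[3,-0.3,0,0,0,0],[3.5,-0.3,0,0,0,0],[3.5,-0.3,0,0,0,0],[3.5,-0.3,0,0,0,0],[3.5,-0.3,0,0,0,0],[3.5,-0.3,0,0,0,0],[3.5,-0.3,0,0,0,0]]]'
python3 -m crank '[[[3.5,-0.3,0,0,0,0],[3,-0.3,0,0,0,0],[2.5,-0.3,0,0,0,0],[1.8,0,0,0,0,0],[0.9,0,0,0,0,0],[0.4,0,0,0,0,0],[0,0,0,0,0,0],[0,0,0,0,0,0]]]'
python3 -c "
from h import *
go(.566,.195,.045)"
```

```text
time: 12.27
tool_pos: [0.5686, 0.0765, 0.1462]
tcp_rot: [-2.22, -2.219, 0.006]
wrist_force: [0.6, 0.0, -0.2]
width: 0.504
grip_force: 40.9
time: 12.93
tool_pos: [0.5615, 0.1952, 0.1482]
tcp_rot: [-2.222, -2.221, 0.003]
wrist_force: [1.0, 0.1, -0.4]
width: 0.504
grip_force: 40.9
t 12.93 pos [0.5615 0.1952 0.1482] shift [-1.000e-02  4.700e-01  1.032e+01] turn [-0.002  0.001 -0.   ]
```

```bash
python3 -m crank '[[[0,0.4,2,0,0,0],[0,0,2.5,0,0,0],[0,0,2.3,0,0,0],[0,0,1.8,0,0,0],[0,0,1,0,0,0],[0,0,0.5,0,0,0],[0,0,0.2,0,0,0],[0,0,0,0,0,0]]]'
python3 -m crank '[[[0,0,0,0,0,0],[0,0,0,0,0,0]]]'
```

```text
time: 13.6
tool_pos: [0.5665, 0.1958, 0.0467]
tcp_rot: [2.222, 2.22, 0.001]
wrist_force: [-0.4, 0.4, -0.7]
width: 0.499
grip_force: 40.9
time: 13.77
tool_pos: [0.5671, 0.1964, 0.0478]
tcp_rot: [2.221, 2.22, 0.004]
wrist_force: [-0.1, -0.5, -0.2]
width: 0.496
grip_force: 40.9
```

```bash
python3 -m crank '[[[0,0,0.15,0,0,0],[0,0,0.15,0,0,0],[0,0,0,0,0,0],[0,0,0,0,0,0]]]'
python3 -m crank '[[[0,0,0,0,0,0],[0,0,0,0,0,0],[0,0,0,0,0,0],[0,0,0,0,0,0],[0,0,-1,0,0,0],[0,0,-2.5,0,0,0],[0,0,-3.5,0,0,0],[0,0,-3,0,0,0]]]' 6
python3 -c "
from h import *
go(.442,-.310,.15)"
```

```text
time: 14.1
tool_pos: [0.5668, 0.1966, 0.0443]
tcp_rot: [2.221, 2.221, 0.003]
wrist_force: [1.0, -0.2, 3.3]
width: 0.504
grip_force: 41.3
time: 14.77
tool_pos: [0.5655, 0.196, 0.1447]
tcp_rot: [-2.221, -2.221, 0.002]
wrist_force: [1.0, 0.6, 0.2]
width: 0.703
grip_force: 0.0
t 14.77 pos [0.5655 0.196  0.1447] shift [-50.6  -12.34  -0.5 ] turn [-0.001  0.    -0.   ]
```

```bash
python3 -m crank '[[[-2,-0.4,0,0,0,0],[-3.5,-0.8,0,0,0,0],[-3.7,-0.9,0,0,0,0],[-3.7,-0.9,0,0,0,0],[-3.7,-0.9,0,0,0,0],[-3.7,-0.9,0,0,0,0],[-3.7,-0.9,0,0,0,0],[-3.7,-0.9,0,0,0,0]]]' 7.5
python3 -m crank '[[[-3.7,-0.9,0,0,0,0],[-3.7,-0.9,0,0,0,0],[-3.7,-0.9,0,0,0,0],[-3.7,-0.9,0,0,0,0],[-3.2,-0.8,0,0,0,0],[-2.4,-0.7,0,0,0,0],[-1.5,-0.4,0,0,0,0],[-0.9,-0.2,0,0,0,0]]]'
python3 -m crank '[[[0,0,0,0,0,0],[0,0,0,0,0,0]]]'
python3 - <<'E'
from h import *
im=read_camera("wrist");m=camera_model("wrist")
for b in blobs(im,300):print(b,ray(m,b[2],0.046).round(3))
go(.442,-.310,.016)
E
```

```text
time: 15.43
tool_pos: [0.4993, -0.0824, 0.1442]
tcp_rot: [2.22, 2.221, 0.001]
wrist_force: [0.9, 0.3, 0.0]
width: 0.879
grip_force: 0.0
time: 16.1
tool_pos: [0.4422, -0.311, 0.1441]
tcp_rot: [2.223, 2.218, -0.0]
wrist_force: [0.3, -0.3, -0.4]
width: 0.879
grip_force: 0.0
time: 16.27
tool_pos: [0.443, -0.3086, 0.1435]
tcp_rot: [-2.222, -2.22, -0.001]
wrist_force: [-0.0, 0.3, 0.5]
width: 0.879
grip_force: 0.0
('blue', [287, 216, 61, 60, 2803], [317.2, 246.1]) [ 0.441 -0.312  0.046]
('yellow', [485, 245, 62, 58, 2769], [515.3, 273.6]) [ 0.589 -0.334  0.046]
t 16.32 pos [ 0.443  -0.308   0.1434] shift [-0.21 -0.1  12.74] turn [-0.    -0.001  0.   ]
```

```bash
python3 -m crank '[[[-0.3,-0.1,2.5,0,0,0],[0,0,3,0,0,0],[0,0,2.8,0,0,0],[0,0,2.2,0,0,0],[0,0,1.4,0,0,0],[0,0,0.8,0,0,0],[0,0,0,0,0,0],[0,0,0,0,0,0]]]'
python3 -m crank '[[[0,0,0,0,0,0],[0,0,0,0,0,0],[0,0,0,0,0,0],[0,0,0,0,0,0],[0,0,0,0,0,0],[0,0,0,0,0,0],[0,0,0,0,0,0]]]' 3.5 40
python3 -m crank '[[[0,0,-2,0,0,0],[0,0,-3.5,0,0,0],[0,0,-3.5,0,0,0],[0,0,-3.3,0,0,0],[0,0,-1,0,0,0],[0,0,0,0,0,0]]]'
python3 -c "
from h import *
go(.566,.080,.15)"
```

```text
time: 16.98
tool_pos: [0.4424, -0.3111, 0.0165]
tcp_rot: [-2.22, -2.223, -0.0]
wrist_force: [-0.6, -0.7, -0.9]
width: 0.879
grip_force: 0.0
time: 17.57
tool_pos: [0.4432, -0.3127, 0.018]
tcp_rot: [2.22, 2.219, 0.001]
wrist_force: [0.1, 1.6, 6.7]
width: 0.502
grip_force: 41.1
time: 18.07
tool_pos: [0.4442, -0.3137, 0.1535]
tcp_rot: [2.216, 2.215, 0.002]
wrist_force: [0.4, -0.9, -1.0]
width: 0.501
grip_force: 40.9
t 18.07 pos [ 0.4442 -0.3137  0.1535] shift [39.37 12.17  0.23] turn [ 0.007  0.005 -0.   ]
```

```bash
python3 -m crank '[[[2,0.6,0,0,0,0],[3,0.9,0,0,0,0],[3.5,1,0,0,0,0],[3.5,1.1,0,0,0,0],[3.5,1.1,0,0,0,0],[3.5,1.1,0,0,0,0],[3.5,1.1,0,0,0,0],[3.5,1.1,0,0,0,0]]]'
python3 -m crank '[[[3.5,1.1,0,0,0,0],[3.3,1.1,0,0,0,0],[2.7,0.9,0,0,0,0],[2,0.7,0,0,0,0],[1.2,0.4,0,0,0,0],[0.6,0.2,0,0,0,0],[0,0,0,0,0,0],[0,0,0,0,0,0]]]'
python3 -c "
from h import *
go(.566,.080,.0445)"
```

```text
time: 18.73
tool_pos: [0.5203, -0.0499, 0.1464]
tcp_rot: [-2.219, -2.219, 0.004]
wrist_force: [0.7, -1.2, -0.7]
width: 0.498
grip_force: 40.9
time: 19.4
tool_pos: [0.5651, 0.0804, 0.1482]
tcp_rot: [-2.221, -2.221, 0.003]
wrist_force: [-0.2, 0.3, -1.2]
width: 0.5
grip_force: 40.9
t 19.4 pos [0.5651 0.0804 0.1482] shift [-0.03  0.12 10.37] turn [-0.002  0.001  0.   ]
```

```bash
python3 -m crank '[[[0,0.1,2,0,0,0],[0,0,2.5,0,0,0],[0,0,2.3,0,0,0],[0,0,1.8,0,0,0],[0,0,1,0,0,0],[0,0,0.4,0,0,0],[0,0,0.3,0,0,0],[0,0,0.15,0,0,0]]]'
python3 -m crank '[[[0,0,0,0,0,0],[0,0,0,0,0,0],[0,0,0,0,0,0]]]'
```

```text
time: 20.07
tool_pos: [0.5676, 0.0807, 0.0454]
tcp_rot: [2.222, 2.22, 0.001]
wrist_force: [0.8, -0.7, -0.1]
width: 0.498
grip_force: 40.9
time: 20.32
tool_pos: [0.5679, 0.0813, 0.0459]
tcp_rot: [2.22, 2.221, 0.003]
wrist_force: [0.4, 0.9, -1.0]
width: 0.503
grip_force: 40.9
```

```bash
python3 -m crank '[[[0,0,0.15,0,0,0],[0,0,0,0,0,0],[0,0,0,0,0,0]]]'
python3 -m crank '[[[0,0,0,0,0,0],[0,0,0,0,0,0],[0,0,0,0,0,0],[0,0,0,0,0,0],[0,0,-1,0,0,0],[0,0,-2.5,0,0,0],[0,0,-3.5,0,0,0],[0,0,-3,0,0,0]]]' 6
python3 -m crank '[[[1,-2,0,0,0,0],[1,-3,0,0,0,0],[1,-3,0,0,0,0],[1,-3,0,0,0,0],[1,-2.5,0,0,0,0],[1,-1.5,0,0,0,0],[1,-0.5,0,0,0,0],[0.5,0,0,0,0,0]]]' 0
python3 - <<'E'
from h import *
im=read_camera("top");m=camera_model("top");cv2.imwrite("pics/t3.png",im)
go(.41,.155,.045)
E
```

```text
time: 20.57
tool_pos: [0.5677, 0.0814, 0.044]
tcp_rot: [2.221, 2.221, 0.002]
wrist_force: [0.2, 0.9, 1.5]
width: 0.5
grip_force: 41.3
time: 21.23
tool_pos: [0.5664, 0.0811, 0.1448]
tcp_rot: [-2.221, -2.221, 0.001]
wrist_force: [0.0, -0.1, 0.2]
width: 0.698
grip_force: 0.0
time: 21.9
tool_pos: [0.4106, 0.1569, 0.1439]
tcp_rot: [-2.22, -2.223, -0.001]
wrist_force: [-0.1, 0.4, 1.0]
width: -0.004
grip_force: 0.0
t 21.95 pos [0.4118 0.1574 0.1442] shift [-0.25 -0.2   9.91] turn [ 0.002 -0.001  0.001]
```

View pics/t3.png

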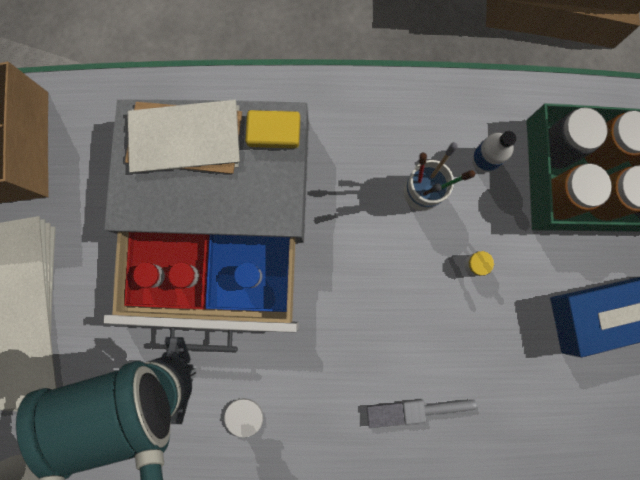

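All three pots stand upright in the drawer: red at (147,275) and (183,275), blue at (248,275). The yellow pot and the mug haven't moved. The closed fingers are in front of the handle, so I go down and push gently.

```bash
python3 -m crank '[[[-0.2,-1,1,0,0,0],[0,0,2.5,0,0,0],[0,0,2.5,0,0,0],[0,0,2,0,0,0],[0,0,1.2,0,0,0],[0,0,0.7,0,0,0],[0,0,0,0,0,0],[0,0.4,0,0,0,0]]]'
python3 -m crank '[[[0,0.5,0,0,0,0],[0,0.5,0,0,0,0],[0,0.5,0,0,0,0],[0,0.5,0,0,0,0],[0,0.6,0,0,0,0],[0,0.6,0,0,0,0],[0,0.7,0,0,0,0],[0,0.7,0,0,0,0]]]'
python3 -m crank '[[[0,0.8,0,0,0,0],[0,0.8,0,0,0,0],[0,0.8,0,0,0,0],[0,0.8,0,0,0,0],[0,0.8,0,0,0,0],[0,0.8,0,0,0,0],[0,0.8,0,0,0,0],[0,0.8,0,0,0,0]]]'
```

```text
time: 22.62
tool_pos: [0.4059, 0.154, 0.0443]
tcp_rot: [-2.221, -2.221, 0.001]
wrist_force: [-0.8, 0.4, 0.5]
width: 0.001
grip_force: 0.0
time: 23.28
tool_pos: [0.4525, 0.1541, 0.0442]
tcp_rot: [-2.221, -2.222, 0.001]
wrist_force: [-1.4, -1.2, 0.2]
width: -0.003
grip_force: 0.7
time: 23.95
tool_pos: [0.5166, 0.1541, 0.0442]
tcp_rot: [-2.221, -2.221, 0.0]
wrist_force: [-2.0, -1.1, 1.2]
width: -0.0
grip_force: 0.7
```

```bash
python3 -m crank '[[[0,0.8,0,0,0,0],[0,0.8,0,0,0,0],[0,0.7,0,0,0,0],[0,0.6,0,0,0,0],[0,0.5,0,0,0,0],[0,0.4,0,0,0,0],[0,0.3,0,0,0,0],[0,0.3,0,0,0,0]]]'
python3 -m crank '[[[0,0.3,0,0,0,0],[0,0.3,0,0,0,0],[0,0.3,0,0,0,0],[0,0.2,0,0,0,0]]]'
```

```text
time: 24.62
tool_pos: [0.5601, 0.1542, 0.0443]
tcp_rot: [-2.221, -2.221, 0.0]
wrist_force: [-1.5, -0.5, 0.9]
width: -0.0
grip_force: 0.6
time: 24.95
tool_pos: [0.5674, 0.1541, 0.0439]
tcp_rot: [-2.218, -2.217, 0.01]
wrist_force: [-16.4, -0.6, 11.7]
width: 0.002
grip_force: 8.0
```

```bash
python3 -m crank '[[[0,-0.3,0,0,0,0],[0,-0.5,0,0,0,0],[0,-1.5,0,0,0,0],[0,-3,0,0,0,0],[0,-3,0,0,0,0],[0,-3,-1,0,0,0],[0,-3,-3,0,0,0],[0,0,-3.5,0,0,0]]]'
python3 -m crank '[[[3.5,0,-3.5,0,0,0],[3.5,0,-3.5,0,0,0],[3.5,0,0,0,0,0],[3.5,0,0,0,0,0],[3.5,0,0,0,0,0],[3.5,0,0,0,0,0],[0,0,0,0,0,0],[0,0,0,0,0,0]]]'
python3 - <<'E'
from h import *
im=read_camera("top");m=camera_model("top");cv2.imwrite("pics/t4.png",im)
for b in blobs(im,300):print(b,ray(m,b[2],0.046).round(3))
E
```

```text
time: 25.62
tool_pos: [0.4192, 0.1526, 0.1147]
tcp_rot: [-2.216, -2.218, 0.018]
wrist_force: [1.1, 0.9, -1.1]
width: 0.0
grip_force: 0.0
time: 26.28
tool_pos: [0.4284, 0.3549, 0.1778]
tcp_rot: [2.218, 2.225, 0.002]
wrist_force: [-0.9, 0.6, -0.2]
width: -0.0
grip_force: 0.0
('blue', [569, 280, 71, 77, 3364], [603.6, 318.0]) [ 0.493 -0.571  0.046]
('yellow', [245, 110, 55, 38, 1895], [272.5, 128.1]) [0.839 0.041 0.046]
('yellow', [469, 251, 25, 24, 476], [481.0, 262.9]) [ 0.594 -0.338  0.046]
```

View pics/t4.png

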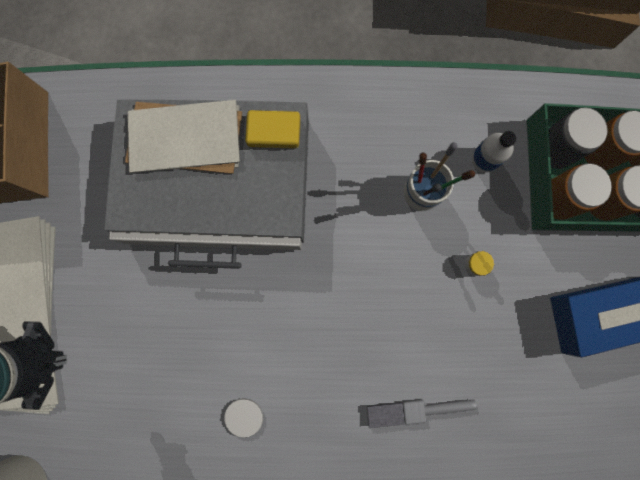

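Run:
```python
from h import *
im=cv2.imread("pics/t4.png");m=camera_model("top");g=cv2.cvtColor(im,cv2.COLOR_BGR2GRAY)
for u in (130,200,270):
    print(u,g[228:252,u].tolist())
    r=np.where(g[225:255,u]>150)[0]+225
    print(r.min(),r.max(),ray(m,(u,r.min()-.5),.088)[0].round(4),ray(m,(u,r.max()+.5),.088)[0].round(4),ray(m,(u,r.min()-.5),.1)[0].round(4))
```

```text
130 [93, 91, 80, 63, 96, 128, 140, 142, 142, 142, 149, 144, 99, 64, 59, 54, 62, 59, 57, 64, 70, 73, 111, 121]Traceback (most recent call last):
  File "<stdin>", line 6, in <module>
    return umr_minimum(a, axis, None, out, keepdims, initial, where)
ValueError: zero-size array to reduction operation minimum which has no identity
```

The visible front strip is about 12 mm (8 px), no wider than the 15 mm front panel, and the push ended against a hard stop at 16 N. The drawer is shut and the yellow lid is still at (481,263).

```bash
python3 -c "
from workcell import *
print(finish_job())"
```

```text
the job is handed in; nothing more can be done
None
```

I handed the job in: both red-lidded pots are upright in the red tray, the blue-lidded pot is upright in the blue tray, the drawer is pushed shut, and the yellow pot and mug are where they started; no verdict was returned, and I checked the pots by camera only before closing the drawer.

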